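# Snap the terminal cover onto a clamped lamp battery housing and keep it pressed

### The arm

A 6-joint arm with a two-finger parallel gripper is mounted at the origin on the work surface. World frame = base frame: x ahead of the robot, y to its left, z up, the work surface at z = 0. Lengths are in m, angles in degrees, forces in N, time in s.
With the tool pointing down it reaches from about 0.3 to 0.75 m from the base axis. Payload 8.5 kg.
Tool frame: the origin (TCP) lies on the centre line of the jaws, within the pads' length; the fingertips stand 25 mm ahead of it and the grasp point (between the pads) lies 6 mm ahead of it; z points along the fingers, y is the line along which they close (so a half turn about z gives the same grasp; the last joint's range is limited). The gripper opens to 85 mm and grips with 20 to 120 N. Pads are 22 mm wide; open, the fingers measure 114 mm over their backs; the gripper's body (76 mm by 85 mm) begins 54 mm behind the grasp point. The pads swing forward as they close: fully open they stand 13 mm farther back than shut.
Start: joints at [-84.93, 21.807, 74.336, -0, 83.858, -12.336], TCP at [0.165, -0.525, 0.256] pointing down, gripper open.
Joint ranges: [-178.18, 178.18], [-50.72, 133.34], [12.68, 142.11], [-81.47, 261.47], [9.98, 163.14], [-165.26, 165.26]. Speed limits (degrees/s): [136.94, 136.94, 180, 180, 180, 180].

### API

Orientations are given as a 3x3 rotation matrix whose columns are the frame's x, y, z axes.
In Python, from rig import telemetry, optics, env gives the robot as it stands.
- The arm moves only by the tool send_rows, never from a script. Its argument "deltas" is a list that holds one entry, the list of rows, each a list of 7 numbers: the shift along the tool's x, y, z in m, then the turn, a rotation vector about the tool's x, y, z in rad, then the opening, from -1 (shut) to 1 (fully open), so that 0 is half open. In form: [[[x, y, z, ax, ay, az, grip], ...]]. A call has 1 to 12 rows; each row shifts and turns the commanded pose from where the row before left it, along the tool's axes as they then stand; what a row does not reach is not made up. A row lasts 1/8 s, in which the tool goes at most 62.5 mm and 10.7 degrees, less where a joint would pass 70% of its speed; a pose out of reach is approached as far as the arm can. A call is refused whole if a number of a shift passes 0.0625 or a number of a turn 0.188, either way. A call with a gripper value outside its range is refused whole. The fingers move at their own pace and stop on an object; "squeeze" is the grip in N (left out, the last holds). Time passes only in rows, so rows that do not move let the fingers close. It gives the time, the measured TCP pose, the force, the opening and the grip force at its end, in the units of the state.
- telemetry.observe(): the state, without advancing time (a new reading comes with each control period).
- optics.get_image(name): name is "side" or "top"; returns a dict with "image" (384x512x3 uint8, red, green, blue), "range_z" (384x512 float32, m along the optical axis (not along the pixel's ray), 0 where there is no reading), "K" (3x3 intrinsics, pixels), "k1" (the pictures are not rectified: a ray, as slopes to the right and down, at radius r is drawn at 1 + k1 r^2 times it, then the intrinsics apply), "rvec" (rotation vector, rad) and "tvec" (3), from world to camera coordinates, as OpenCV has them. Camera axes: x right, y down, z forward; pixel columns grow to the right and rows downward; lengths in m; the calibration is good to about 2 mm. A picture is of the moment at which its call begins.
- env.close_job(): hands the job in; it is judged then, once.
The state is a dict: "time_s": time; "q": joint angles; "qvel": joint speeds; "joint_efforts": joint torques, N m; "position": TCP position; "tool_rot": TCP orientation; "ft_force": force on the tool from outside, world axes, zero at the start; "wrist_torque": the same for the moment, N m; "grip_width": finger opening in m; "gripper_force": force on a finger pad.
Only numpy, scipy, OpenCV 4.12 (cv2) and the standard library are available. Lean on these libraries where they do the work, as an engineer would, in place of code of your own. Each camera call takes 0.05 s, during which the arm holds its last target. There are 200 camera calls.

### The job

Pick up the black terminal cover by its rib, set it squarely over the mouth of the clamped grey lamp battery housing and press it straight down, on past the point where the force suddenly drops, until it is fully home on the gasket and both steel spring clips have snapped over its edge. Finish while holding: still gripping the rib and pressing the cover firmly down with about 10 N, without letting go. Leave the lens, the grommet and the screwdriver where they lie.

Things in the scene. Friction and masses are not known exactly. Their poses are not given: they have to be found in the camera images.
- cover: Loose black plastic cover, about 80 g, standing plug down. Origin: centre of its underside, z up, x along its length; same when turned half round. From the origin up: plug 0-17 mm (68 x 38 mm, lowest 5 mm only 60 x 30 mm), flat flange 17-21 mm (90 mm in x, 62 mm in y), upright middle grip rib 21-49 mm (50 mm in x, 14 mm thick in y), to be gripped across y.
- housing: Grey plastic battery housing, fixed on an 8 mm plate, 100 x 70 mm (x, y), top 58 mm high with a mouth 73 x 43 mm, 16 mm deep, 3 mm chamfer. Origin: its centre at shelf level, z up, x along its length. A black toggle clamp holds it at its +x end (x 65 to 220 mm, at most 65 mm high). Home, the cover's origin is 44 mm above this origin, axes parallel (or half turned).
- gasket: Black rubber gasket frame on top of the housing, 92 x 64 mm, 3 mm thick, fixed, hardly yielding; the seat of the cover's flange. Origin: centre of its underside, 58 mm above the shelf.
- seat (a point): Centre of the gasket's upper face, 61 mm above the shelf, axes as the housing: the underside of the cover's flange (17 mm above the cover's origin) lies here when home.
- clip_far (a joint): Steel spring clip standing at the housing's +x end (x = 52 mm), 20 mm wide, top 85 mm high, leaf hinged at 30 mm height. Its sloping inner face guides the flange down to a nose that stands 4 mm over the flange edge, just above the seated flange. Value: 0 closed, about 0.11 rad while the flange edge passes the nose, 0 again once snapped over.
- clip_near (a joint): The same clip at the housing's -x end (x = -52 mm), same values. The flange edge meets the slopes about 13 mm above home, the plug already in the mouth; the clips together resist with a force rising to about 10 N, which suddenly drops to 1 or 2 N some 7 mm above home; in the last 2 mm the closing clips pull the cover down. Then it lands on the gasket.
- lens: Bystander: loose clear acrylic lens, disc 70 mm across, 13 mm high. Origin: centre of its underside.
- grommet: Bystander: loose red rubber ring, 34 mm across, 12 mm high. Origin: centre of its underside.
- screwdriver: Bystander: loose screwdriver lying on the shelf, 160 mm long, along its own x axis.
Mind the look-alikes: they are no part of the job. What is meant by the cover is not blue, pink or red, and is the larger of those in its own colour.

How it is judged:
By the outcome, as a careful person would: the job done as asked, in the order asked, and still so for the second after the job is handed in, while the arm keeps its last pose, push and grip.
It also fails if it takes over 43 s, if anything falls off the work surface, if the arm or the gripper's body presses on something with over 40 N, if the wrist force passes 120 N, or if a joint passes its speed limit or range.

## Working session

There is one attempt and no reset: what is moved stays moved. The work goes in short steps, Python scripts to look and compute and a tool call to move; the robot and the scene stay as the last step left them, time stands still between calls to the robot, and variables do not carry over. Pictures are saved under pics/ and viewed, at most 10 in all, crops included, and the job is handed in when it is done.

Besides the shell and the picture viewer there is one more tool, called after "Emit:" in YAML: its name, and indented under it one key for each argument. send_rows: Moves the arm, as the interface text tells. Its arguments: {"type":"object","properties":{"deltas":{"type":"array"},"squeeze":{"type":"number"}},"required":["deltas"]}

```bash
ls; mkdir -p pics; cat > h.py <<'E'
import numpy as np, cv2
from rig import telemetry, optics, env
def grab(n):
    d=optics.get_image(n); d['R']=cv2.Rodrigues(np.array(d['rvec'],float))[0]; d['t']=np.array(d['tvec'],float).ravel(); d['K']=np.array(d['K'],float); return d
def rays(d,uv):
    D=np.array([d['k1'],0,0,0,0],float)
    p=cv2.undistortPoints(np.array(uv,float).reshape(-1,1,2),d['K'],D).reshape(-1,2)
    r=np.c_[p,np.ones(len(p))]@d['R']; return -d['R'].T@d['t'], r
def onplane(d,uv,z):
    c,r=rays(d,uv); return c+r*((z-c[2])/r[:,2])[:,None]
def cloud(d):
    h,w=d['range_z'].shape; u,v=np.meshgrid(np.arange(w),np.arange(h))
    c,r=rays(d,np.c_[u.ravel(),v.ravel()]); return (c+r*d['range_z'].reshape(-1,1)).reshape(h,w,3)
def save(d,n): cv2.imwrite('pics/'+n+'.png',d['image'][:,:,::-1])
E
python3 - <<'E'
from h import *
for n in('top','side'):
    d=grab(n); save(d,n+'0'); print(n,d['K'].tolist(),d['k1'],(-d['R'].T@d['t']).round(3), d['R'].round(2).tolist())
s=telemetry.observe(); print({k:np.round(v,3).tolist() for k,v in s.items()})
E
```

```text
pics
top [[483.4060429452173, 0.0, 257.40928857615626], [0.0, 483.4060429452173, 183.38581563441048], [0.0, 0.0, 1.0]] -0.0781444696969896 [0.282 0.036 1.238] [[-0.02, -1.0, 0.01], [-0.98, 0.02, -0.17], [0.17, -0.01, -0.98]]
side [[488.6972574464129, 0.0, 255.92991496766913], [0.0, 488.6972574464129, 191.52391021878222], [0.0, 0.0, 1.0]] -0.06490699887432269 [0.287 0.924 0.986] [[-0.97, -0.22, -0.01], [-0.15, 0.69, -0.71], [0.17, -0.69, -0.7]]
{'time_s': 0.1, 'q': [-84.928, 21.838, 74.38, 0.0, 83.858, -12.336], 'qvel': [0.005, -0.047, -0.161, 0.097, -0.004, 0.003], 'joint_efforts': [0.004, -44.922, -23.165, -0.0, 0.004, -0.0], 'position': [0.165, -0.525, 0.256], 'tool_rot': [[0.954, 0.299, -0.0], [0.299, -0.954, 0.001], [0.0, -0.001, -1.0]], 'ft_force': [-0.24, 0.587, 0.09], 'wrist_torque': [0.014, 0.035, -0.01], 'gripper_force': 0.0, 'grip_width': 0.085}
```

View pics/top0.png

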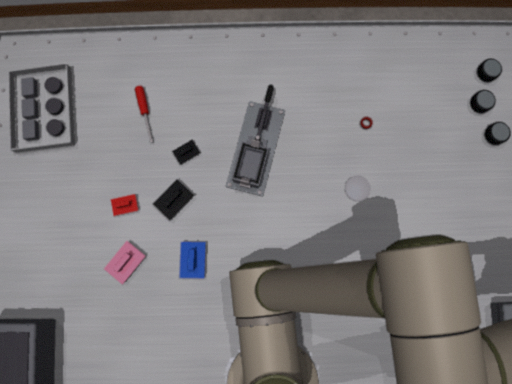

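View pics/side0.png

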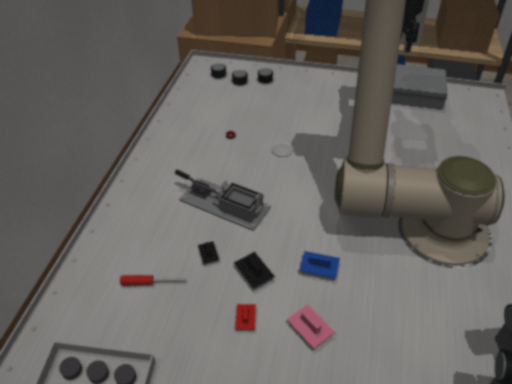

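Top view: black covers at (173,199), larger, and (186,152), smaller. Blue is at (193,260), pink at (125,262) and red at (124,205). The larger black one fits the description. The housing mouth is at about (252,165), with the clamp toward (268,95). Next I confirm the cover in a crop and measure it.

```bash
python3 - <<'E'
from h import *
out=[]
for n,b1,b2 in(('top',(140,170,205,230),(220,95,290,200)),('side',(230,245,280,295),(175,165,275,230))):
    d=grab(n); P=cloud(d); im=d['image']; g=im.max(2).astype(int)
    # cover
    x0,y0,x1,y1=b1
    m=np.zeros(g.shape,np.uint8); m[y0:y1,x0:x1]=(g[y0:y1,x0:x1]<75)
    c=max(cv2.findContours(m,0,1)[0],key=cv2.contourArea)
    Q=onplane(d,c.reshape(-1,2),0.021)[:,:2]
    r=cv2.minAreaRect((Q*1000).astype(np.float32)); print(n,'cover',r)
    mm=cv2.drawContours(np.zeros_like(m),[c],-1,1,-1).astype(bool)
    z=P[mm]; rib=z[z[:,2]>0.042]; print(' z pct',np.percentile(z[:,2],[5,50,95]).round(4),'rib',len(rib), rib.mean(0).round(4), cv2.minAreaRect((rib[:,:2]*1000).astype(np.float32)))
    fl=z[(z[:,2]>.017)&(z[:,2]<.025)]; print(' flange',cv2.minAreaRect((fl[:,:2]*1000).astype(np.float32)))
    x0,y0,x1,y1=b2
    S=P[y0:y1,x0:x1].reshape(-1,3)
    for lo,hi in((.056,.066),(.07,.09),(.003,.013)):
        s=S[(S[:,2]>lo)&(S[:,2]<hi)]
        print(' housing z',lo,len(s),s.mean(0).round(4),cv2.minAreaRect((s[:,:2]*1000).astype(np.float32)))
    out+= [cv2.resize(im[b1[1]-35:b1[3]+5,b1[0]-10:b1[2]+15],(390,400),interpolation=2), cv2.resize(im[b2[1]:b2[3]+5,b2[0]:b2[2]],(400,400),interpolation=2)]
cv2.imwrite('pics/crop1.png',np.hstack(out[:2])[:,:,::-1])
cv2.imwrite('pics/crop2.png',np.hstack(out[2:])[:,:,::-1])
E
```

```text
top cover ((462.3658752441406, 238.82664489746094), (60.85506820678711, 89.39990997314453), 44.84560775756836)
 z pct [0.0169 0.0214 0.0499] rib 124 [0.46   0.239  0.0583] ((366.9515380859375, 148.9582061767578), (278.27423095703125, 49.05672836303711), 43.96607208251953)
 flange ((462.56768798828125, 239.30340576171875), (62.26105880737305, 87.93904113769531), 46.18730926513672)
 housing z 0.056 509 [0.555  0.0386 0.0598] ((608.3770751953125, 23.250045776367188), (69.94915771484375, 240.62400817871094), 74.37893676757812)
 housing z 0.07 83 [0.5513 0.0391 0.0795] ((543.9779663085938, 41.23998260498047), (19.561832427978516, 107.74249267578125), 74.08914947509766)
 housing z 0.003 2200 [0.6117 0.0218 0.0074] ((601.6646728515625, 28.616531372070312), (184.0995635986328, 282.7119140625), 88.64836120605469)
side cover ((462.29815673828125, 244.54653930664062), (64.65660095214844, 93.885498046875), 45.71049499511719)
 z pct [0.0029 0.0226 0.0505] rib 129 [0.4564 0.2699 0.0853] ((370.8443908691406, 569.5053100585938), (32.0128173828125, 727.8424072265625), 15.80656623840332)
 flange ((462.8155517578125, 242.473876953125), (62.40569305419922, 90.48939514160156), 45.818031311035156)
 housing z 0.056 460 [0.5733 0.0382 0.0608] ((621.5015258789062, 21.841751098632812), (73.85533142089844, 265.4716796875), 74.69538116455078)
 housing z 0.07 81 [0.5559 0.04   0.079 ] ((545.498779296875, 42.414459228515625), (22.000797271728516, 108.66156005859375), 73.49819946289062)
 housing z 0.003 1815 [0.6069 0.0168 0.0068] ((612.7451171875, -1.5398406982421875), (300.02960205078125, 258.58917236328125), 12.003225326538086)
```

View pics/crop1.png

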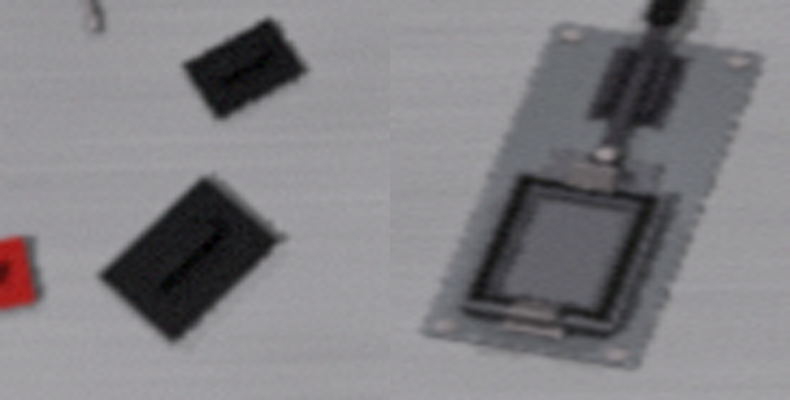

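The crop shows the larger black cover at (190,260), with its rib along its length. The smaller look-alike is at (245,68). The housing has its black gasket and a clip at each end. The meant cover is therefore the one at (173,199) in the top view. Next I plan the move above it.

```bash
cat >> h.py <<'E'
def rz(a): c,s=np.cos(a),np.sin(a); return np.array([[c,-s,0],[s,c,0],[0,0,1]])
def plan(start,way):
    """start/way: (x,y,z,yaw_deg) poses, tool down; prints tool-frame rows (without grip)"""
    F=np.diag([1,-1,-1.]); p,y=np.array(start[:3],float),np.radians(start[3])
    for w in way:
        R=rz(y)@F; d=(R.T@(np.array(w[:3])-p)).round(3); t=round(-(np.radians(w[3])-y),3)
        print([*d.tolist(),0,0,t]); p=p+R@d; y-=t
    print('end',p.round(4),np.degrees(y).round(2))
E
python3 - <<'E'
from h import *
s=telemetry.observe(); R=s['tool_rot']; R=np.array(R); p=s['position']; yaw=np.degrees(np.arctan2(R[1,0],R[0,0]))
N=17; a0=np.degrees(np.arctan2(p[1],p[0])); r0=np.hypot(p[0],p[1]); t=np.array([.4625,.2408]); a1=np.degrees(np.arctan2(t[1],t[0])); r1=np.hypot(*t)
f=np.linspace(0,1,N+1)[1:]
plan((*p,yaw),[((r0+(r1-r0)*k)*np.cos(np.radians(a0+(a1-a0)*k)),(r0+(r1-r0)*k)*np.sin(np.radians(a0+(a1-a0)*k)),p[2]+(0.15-p[2])*max(0,(k-.7)/.3),yaw+(135.6-yaw)*k) for k in f])
# finer housing measure
for n,b2 in(('top',(220,95,290,200)),('side',(175,165,275,230))):
    d=grab(n);P=cloud(d);x0,y0,x1,y1=b2;S=P[y0:y1,x0:x1].reshape(-1,3)
    a=np.radians(-16.);L=(S[:,:2]-[.5447,.0418])@rz(a)[:2,:2]
    m=(abs(L[:,0])<.062)&(abs(L[:,1])<.045)
    for lo,hi in((.056,.066),(.07,.09)):
        k=m&(S[:,2]>lo)&(S[:,2]<hi); print(n,lo,k.sum(),cv2.minAreaRect((S[k,:2]*1000).astype(np.float32)))
    g=d['image'][y0:y1,x0:x1].max(2).ravel()
    k=m&(S[:,2]>.035)&(S[:,2]<.053)&(abs(L[:,0])<.042)&(abs(L[:,1])<.024); print(' floor',k.sum(),S[k].mean(0).round(4))
E
```

```text
[0.056, -0.005, 0.0, 0, 0, np.float64(-0.121)]
[0.056, -0.003, 0.0, 0, 0, np.float64(-0.122)]
[0.056, -0.002, 0.0, 0, 0, np.float64(-0.121)]
[0.056, -0.002, 0.0, 0, 0, np.float64(-0.121)]
[0.056, -0.0, 0.0, 0, 0, np.float64(-0.122)]
[0.056, 0.0, 0.0, 0, 0, np.float64(-0.121)]
[0.055, 0.002, 0.0, 0, 0, np.float64(-0.121)]
[0.055, 0.003, 0.0, 0, 0, np.float64(-0.122)]
[0.055, 0.003, 0.0, 0, 0, np.float64(-0.121)]
[0.055, 0.005, 0.0, 0, 0, np.float64(-0.121)]
[0.054, 0.006, 0.0, 0, 0, np.float64(-0.122)]
[0.054, 0.006, 0.002, 0, 0, np.float64(-0.121)]
[0.054, 0.008, 0.021, 0, 0, np.float64(-0.121)]
[0.054, 0.008, 0.021, 0, 0, np.float64(-0.122)]
[0.053, 0.01, 0.02, 0, 0, np.float64(-0.121)]
[0.052, 0.01, 0.021, 0, 0, np.float64(-0.122)]
[0.053, 0.012, 0.021, 0, 0, np.float64(-0.121)]
end [0.4624 0.241  0.1499] 135.61
top 0.056 468 ((542.8719482421875, 41.61250305175781), (69.84371948242188, 105.00667572021484), 73.96002960205078)
top 0.07 83 ((543.4122924804688, 41.58055114746094), (19.38060188293457, 107.09146881103516), 73.86038208007812)
 floor 484 [0.5465 0.0415 0.0426]
side 0.056 386 ((545.7373657226562, 42.56285858154297), (74.1703109741211, 108.60211181640625), 72.400390625)
side 0.07 79 ((545.1571655273438, 43.28160858154297), (22.448684692382812, 107.60437774658203), 73.84251403808594)
 floor 260 [0.5484 0.0325 0.0447]
```

Emit:
send_rows:
  deltas:
    - [[0.056,-0.005,0,0,0,-0.121,0],[0.056,-0.003,0,0,0,-0.122,0],[0.056,-0.002,0,0,0,-0.121,0],[0.056,-0.002,0,0,0,-0.121,0],[0.056,0,0,0,0,-0.122,0],[0.056,0,0,0,0,-0.121,0],[0.055,0.002,0,0,0,-0.121,0],[0.055,0.003,0,0,0,-0.122,0],[0.055,0.003,0,0,0,-0.121,0],[0.055,0.005,0,0,0,-0.121,0],[0.054,0.006,0,0,0,-0.122,0]]
  squeeze: 50

```text
time_s: 1.68
position: [0.5273, -0.0708, 0.2562]
tool_rot: [[-0.072, 0.997, 0.0], [0.997, 0.072, 0.0], [0.0, 0.0, -1.0]]
ft_force: [-0.6, 0.4, 0.3]
grip_width: 0.0424
gripper_force: 0.0
```

Emit:
send_rows:
  deltas:
    - [[0.054,0.006,0.002,0,0,-0.121,0],[0.054,0.008,0.021,0,0,-0.121,0],[0.054,0.008,0.021,0,0,-0.122,0],[0.053,0.01,0.02,0,0,-0.121,0],[0.052,0.01,0.021,0,0,-0.122,0],[0.053,0.012,0.021,0,0,-0.121,0],[0,0,0,0,0,0,0],[0,0,0,0,0,0,0]]

```text
time_s: 2.68
position: [0.4628, 0.2407, 0.1506]
tool_rot: [[-0.714, 0.7, 0.001], [0.7, 0.714, -0.0], [-0.001, 0.0, -1.0]]
ft_force: [-0.0, -0.1, 0.1]
grip_width: 0.043
gripper_force: 0.0
```

```bash
python3 - <<'E'
from h import *
s=telemetry.observe(); R=np.array(s['tool_rot']); p=s['position']; yaw=np.degrees(np.arctan2(R[1,0],R[0,0]))
print(s['time_s'],np.round(p,4),yaw,R[:,2].round(4),np.round(s['q'],1),s['grip_width'],np.round(s['ft_force'],2))
d=grab('side'); cv2.imwrite('pics/s1.png',cv2.resize(d['image'][130:330,150:400],(750,600),interpolation=2)[:,:,::-1])
plan((*p,yaw),[(.4625,.2408,.100,135.6),(.4625,.2408,.049,135.6)])
E
```

```text
2.675 [0.4628 0.2407 0.1506] 135.58950437674062 [ 7.e-04 -1.e-04 -1.e+00] [ 14.5  25.   88.4  -0.   66.6 -31.1] 0.04298476616651794 [-0.01 -0.12  0.08]
[0.0, -0.0, 0.051, 0, 0, np.float64(-0.0)]
[0.0, -0.0, 0.051, 0, 0, np.float64(-0.0)]
end [0.4628 0.2407 0.0486] 135.59
```

View pics/s1.png

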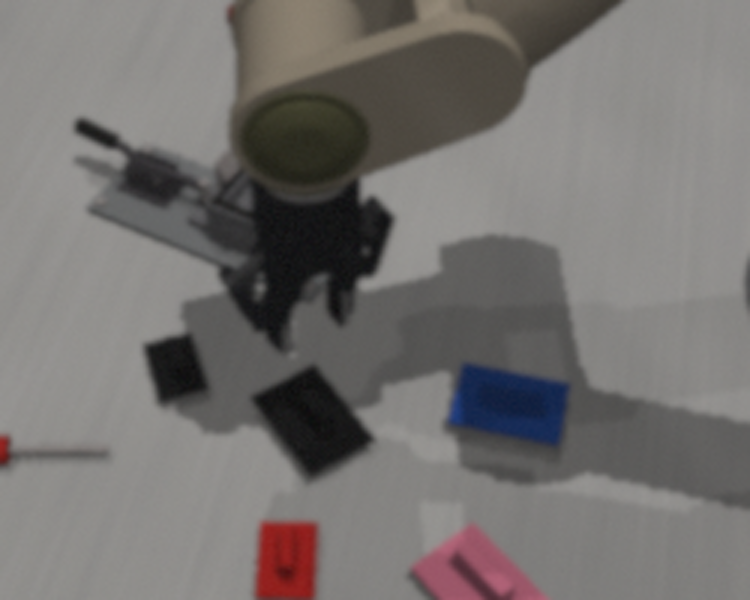

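The gripper is above the larger black cover, which sits at (312,420) in the crop, with the jaws across the rib. I descend and grip.

Emit:
send_rows:
  deltas:
    - [[0,0,0.04,0,0,0,0],[0,0,0.04,0,0,0,0],[0,0,0.02,0,0,0,0],[0,0,0,0,0,0,0],[0,0,0,0,0,0,-0.5],[0,0,0,0,0,0,-1],[0,0,0,0,0,0,-1],[0,0,0,0,0,0,-1],[0,0,0,0,0,0,-1],[0,0,0,0,0,0,-1]]
  squeeze: 60

```text
time_s: 3.98
position: [0.4634, 0.2408, 0.0517]
tool_rot: [[-0.715, 0.7, 0.003], [0.7, 0.715, 0.0], [-0.002, 0.003, -1.0]]
ft_force: [0.3, -2.3, 7.2]
grip_width: 0.0128
gripper_force: 59.5
```

Emit:
send_rows:
  deltas:
    - [[0,0,-0.02,0,0,0,-1],[0,0,-0.04,0,0,0,-1],[0,0,-0.05,0,0,0,-1],[0,0,-0.03,0,0,0,-1],[0,0,0,0,0,0,-1],[0,0,0,0,0,0,-1]]

```text
time_s: 4.72
position: [0.4619, 0.2407, 0.1895]
tool_rot: [[-0.715, 0.7, -0.002], [0.7, 0.715, -0.0], [0.001, -0.001, -1.0]]
ft_force: [0.0, -0.4, -1.4]
grip_width: 0.0127
gripper_force: 58.6
```

```bash
python3 - <<'E'
from h import *
s=telemetry.observe(); R=np.array(s['tool_rot']); p=s['position']; yaw=np.degrees(np.arctan2(R[1,0],R[0,0]))
print(s['time_s'],np.round(p,4),yaw,R[:,2].round(4),np.round(s['ft_force'],2),s['gripper_force'],s['grip_width'])
d=grab('side'); cv2.imwrite('pics/s2.png',cv2.resize(d['image'][130:330,150:400],(750,600),interpolation=2)[:,:,::-1])
N=8; w=[]
for k in range(1,N+1):
    f=k/N; w.append((*(p[:2]*(1-f)+np.array([.5443,.0423])*f),p[2],yaw+(163.9-yaw)*f))
plan((*p,yaw),w)
E
```

```text
4.725 [0.4619 0.2407 0.1895] 135.60607106734514 [-1.5e-03 -4.0e-04 -1.0e+00] [ 0.03 -0.41 -1.38] 58.647834062576294 0.01265631375169666
[-0.025, -0.011, 0.0, 0, 0, np.float64(-0.062)]
[-0.024, -0.012, 0.0, 0, 0, np.float64(-0.061)]
[-0.023, -0.013, 0.0, 0, 0, np.float64(-0.062)]
[-0.022, -0.015, 0.0, 0, 0, np.float64(-0.062)]
[-0.022, -0.016, 0.0, 0, 0, np.float64(-0.062)]
[-0.02, -0.018, 0.0, 0, 0, np.float64(-0.061)]
[-0.019, -0.018, 0.0, 0, 0, np.float64(-0.062)]
[-0.018, -0.02, 0.0, 0, 0, np.float64(-0.062)]
end [0.544  0.0427 0.1895] 163.91
```

View pics/s2.png

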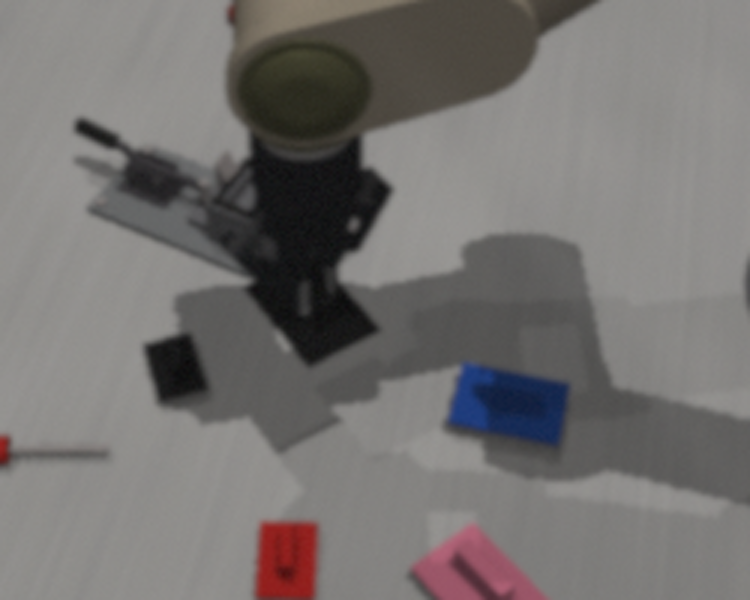

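The cover is lifted and level in the jaws, with its flange at about (312,320). I carry it over the housing.

Emit:
send_rows:
  deltas:
    - [[-0.025,-0.011,0,0,0,-0.062,-1],[-0.024,-0.012,0,0,0,-0.061,-1],[-0.023,-0.013,0,0,0,-0.062,-1],[-0.022,-0.015,0,0,0,-0.062,-1],[-0.022,-0.016,0,0,0,-0.062,-1],[-0.02,-0.018,0,0,0,-0.061,-1],[-0.019,-0.018,0,0,0,-0.062,-1],[-0.018,-0.02,0,0,0,-0.062,-1],[0,0,0.02,0,0,0,-1],[0,0,0.01,0,0,0,-1],[0,0,0,0,0,0,-1],[0,0,0,0,0,0,-1]]

```text
time_s: 6.28
position: [0.5447, 0.0431, 0.1606]
tool_rot: [[-0.961, 0.277, 0.0], [0.277, 0.961, -0.0], [-0.0, 0.0, -1.0]]
ft_force: [-0.4, 0.2, -0.5]
grip_width: 0.0126
gripper_force: 58.6
```

```bash
python3 - <<'E'
from h import *
s=telemetry.observe(); R=np.array(s['tool_rot']); p=s['position']; yaw=np.degrees(np.arctan2(R[1,0],R[0,0]))
print(s['time_s'],np.round(p,4),yaw,R[:,2].round(4),np.round(s['ft_force'],2),s['grip_width'])
d=grab('side'); cv2.imwrite('pics/s3.png',cv2.resize(d['image'][140:240,170:295],(750,600),interpolation=2)[:,:,::-1])
zt=p[2]-.0517+.021
for n in('side','top'):
    d=grab(n) ;P=cloud(d)
    L=(P[...,:2]-p[:2])@rz(np.radians(yaw))[:2,:2]
    m=(abs(P[...,2]-zt)<.006)&(abs(L[...,0])<.06)&(abs(L[...,1])<.045)
    print(n,m.sum(),cv2.minAreaRect((P[m][:,:2]*1000).astype(np.float32)))
    l=L[m]; print(' local x',np.percentile(l[:,0],[1,99]).round(4),'y',np.percentile(l[:,1],[1,99]).round(4),'z',np.median(P[m][:,2]).round(4))
E
```

```text
6.275 [0.5447 0.0431 0.1606] 163.93728402651516 [ 4.e-04 -1.e-04 -1.e+00] [-0.41  0.2  -0.47] 0.012560376258043428
side 416 ((544.7755126953125, 43.81565856933594), (68.2575912475586, 91.62560272216797), 73.12855529785156)
 local x [-0.0451  0.0446] y [-0.033  0.031] z 0.1313
top 0 ((0.0, 0.0), (0.0, 0.0), 0.0)Traceback (most recent call last):
  File "<stdin>", line 11, in <module>
    return _quantile_unchecked(
        a, q, axis, out, overwrite_input, method, keepdims, weights)
    return _ureduce(a,
                    func=_quantile_ureduce_func,
    ...<5 lines>...
                    overwrite_input=overwrite_input,
                    method=method)
    r = func(a, **kwargs)
    result = _quantile(arr,
                       quantiles=q,
    ...<2 lines>...
                       out=out,
                       weights=wgt)
    slices_having_nans = np.isnan(arr[-1, ...])
                                  ~~~^^^^^^^^^
IndexError: index -1 is out of bounds for axis 0 with size 0
```

View pics/s3.png

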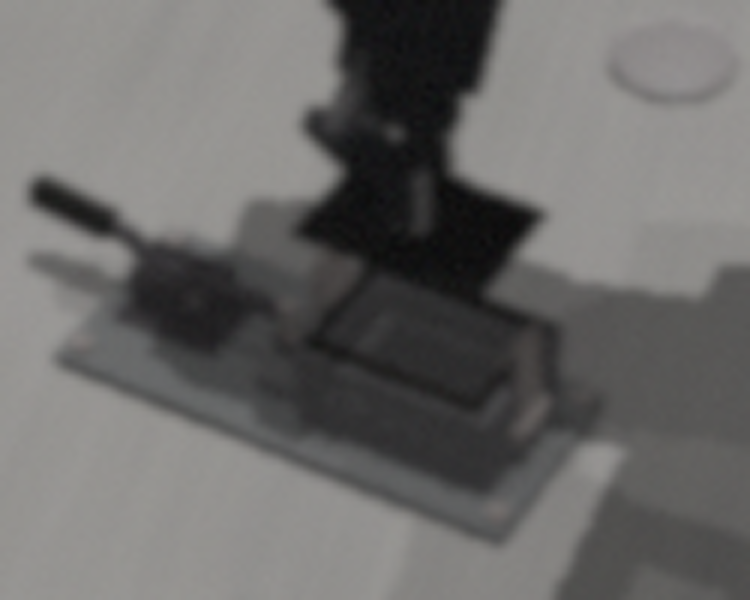

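In the side view the cover is centred over the mouth. The flange centre is at (544.8, 43.8) mm against the housing at about (545.3, 43), with parallel yaw. I descend to just above the gasket.

Emit:
send_rows:
  deltas:
    - [[0,0,0.02,0,0,0,-1],[0,0,0.018,0,0,0,-1],[0,0,0.004,0,0,0,-1],[0,0,0,0,0,0,-1],[0,0,0,0,0,0,-1]]

```text
time_s: 7.05
position: [0.5449, 0.0428, 0.1191]
tool_rot: [[-0.961, 0.277, 0.001], [0.277, 0.961, -0.0], [-0.001, 0.0, -1.0]]
ft_force: [-0.4, 0.9, -1.6]
grip_width: 0.0124
gripper_force: 58.6
```

Emit:
send_rows:
  deltas:
    - [[0,0,0.002,0,0,0,-1],[0,0,0.002,0,0,0,-1],[0,0,0.002,0,0,0,-1],[0,0,0,0,0,0,-1]]

```text
time_s: 7.55
position: [0.5445, 0.0428, 0.1121]
tool_rot: [[-0.961, 0.277, -0.0], [0.277, 0.961, 0.0], [0.0, -0.0, -1.0]]
ft_force: [1.2, -0.7, -1.4]
grip_width: 0.0129
gripper_force: 58.6
```

```bash
python3 - <<'E'
from h import *
s=telemetry.observe(); p=s['position']
print(np.round(s['position'],4),np.round(s['ft_force'],2),np.round(s['wrist_torque'],3))
d=grab('side'); cv2.imwrite('pics/s4.png',cv2.resize(d['image'][140:240,170:295],(750,600),interpolation=2)[:,:,::-1])
E
```

```text
[0.5445 0.0428 0.1121] [ 1.16 -0.72 -1.4 ] [0.012 0.036 0.07 ]
```

View pics/s4.png

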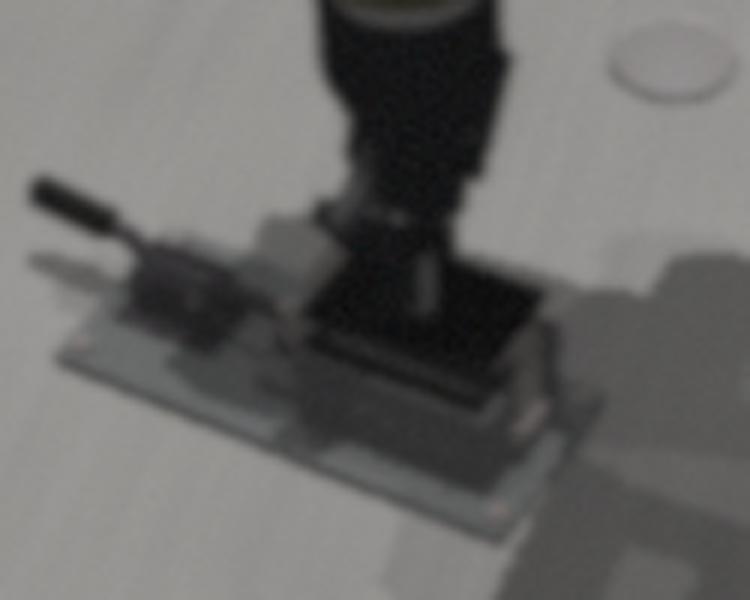

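The flange is square over the gasket and between the two clips, at about (310,300) and (535,340) in the crop, with no contact yet. I continue down in small steps.

Emit:
send_rows:
  deltas:
    - [[0,0,0.0015,0,0,0,-1],[0,0,0.0015,0,0,0,-1],[0,0,0,0,0,0,-1]]

```text
time_s: 7.98
position: [0.5448, 0.0427, 0.1094]
tool_rot: [[-0.961, 0.277, 0.001], [0.277, 0.961, -0.0], [-0.001, 0.0, -1.0]]
ft_force: [1.2, -0.1, 0.5]
grip_width: 0.0129
gripper_force: 58.7
```

Emit:
send_rows:
  deltas:
    - [[0,0,0.0015,0,0,0,-1],[0,0,0.0015,0,0,0,-1],[0,0,0,0,0,0,-1]]

```text
time_s: 8.35
position: [0.5446, 0.0428, 0.1064]
tool_rot: [[-0.961, 0.277, 0.0], [0.277, 0.961, 0.0], [-0.0, 0.0, -1.0]]
ft_force: [0.5, -0.2, 3.5]
grip_width: 0.0127
gripper_force: 59.1
```

As expected, the clip slopes have been met with almost no side force.

Emit:
send_rows:
  deltas:
    - [[0,0,0.0015,0,0,0,-1],[0,0,0.0015,0,0,0,-1],[0,0,0,0,0,0,-1]]

```text
time_s: 8.72
position: [0.5449, 0.0428, 0.1038]
tool_rot: [[-0.961, 0.277, 0.001], [0.277, 0.961, -0.0], [-0.001, 0.0, -1.0]]
ft_force: [-0.0, 0.0, 6.2]
grip_width: 0.0129
gripper_force: 59.8
```

Emit:
send_rows:
  deltas:
    - [[0,0,0.0015,0,0,0,-1],[0,0,0.0015,0,0,0,-1],[0,0,0,0,0,0,-1]]

```text
time_s: 9.1
position: [0.5445, 0.0428, 0.1]
tool_rot: [[-0.961, 0.277, -0.0], [0.277, 0.961, 0.0], [0.0, -0.0, -1.0]]
ft_force: [0.2, 0.2, 0.8]
grip_width: 0.0126
gripper_force: 59.1
```

Emit:
send_rows:
  deltas:
    - [[0,0,0.001,0,0,0,-1],[0,0,0.001,0,0,0,-1],[0,0,0,0,0,0,-1]]

```text
time_s: 9.48
position: [0.5441, 0.0429, 0.0976]
tool_rot: [[-0.961, 0.277, -0.002], [0.277, 0.961, 0.0], [0.002, -0.0, -1.0]]
ft_force: [1.6, -0.6, -4.6]
grip_width: 0.0126
gripper_force: 58.4
```

The force rose, then dropped, and the clips now pull the cover down. I land it on the gasket.

Emit:
send_rows:
  deltas:
    - [[0,0,0.001,0,0,0,-1],[0,0,0.0005,0,0,0,-1],[0,0,0,0,0,0,-1],[0,0,0,0,0,0,-1]]

```text
time_s: 9.98
position: [0.5444, 0.0429, 0.0966]
tool_rot: [[-0.961, 0.277, -0.001], [0.277, 0.961, 0.0], [0.001, -0.0, -1.0]]
ft_force: [-0.1, -0.9, -6.4]
grip_width: 0.0129
gripper_force: 58.4
```

Emit:
send_rows:
  deltas:
    - [[0,0,0.0005,0,0,0,-1],[0,0,0,0,0,0,-1],[0,0,0,0,0,0,-1]]

```text
time_s: 10.35
position: [0.5446, 0.0428, 0.0965]
tool_rot: [[-0.961, 0.277, 0.0], [0.277, 0.961, -0.0], [-0.0, 0.0, -1.0]]
ft_force: [-0.3, 0.5, -3.3]
grip_width: 0.0126
gripper_force: 58.7
```

Emit:
send_rows:
  deltas:
    - [[0,0,0.0005,0,0,0,-1],[0,0,0,0,0,0,-1],[0,0,0,0,0,0,-1]]

```text
time_s: 10.72
position: [0.5447, 0.0428, 0.096]
tool_rot: [[-0.961, 0.277, 0.0], [0.277, 0.961, -0.0], [-0.0, 0.0, -1.0]]
ft_force: [0.4, -0.4, -0.1]
grip_width: 0.0127
gripper_force: 59.1
```

Emit:
send_rows:
  deltas:
    - [[0,0,0.0005,0,0,0,-1],[0,0,0,0,0,0,-1],[0,0,0,0,0,0,-1]]

```text
time_s: 11.1
position: [0.5447, 0.0428, 0.0957]
tool_rot: [[-0.961, 0.277, 0.001], [0.277, 0.961, -0.0], [-0.001, 0.0, -1.0]]
ft_force: [-1.1, 0.7, 5.5]
grip_width: 0.0127
gripper_force: 59.8
```

Emit:
send_rows:
  deltas:
    - [[0,0,0.0005,0,0,0,-1],[0,0,0,0,0,0,-1],[0,0,0,0,0,0,-1],[0,0,0,0,0,0,-1]]

```text
time_s: 11.6
position: [0.5447, 0.0428, 0.0957]
tool_rot: [[-0.961, 0.277, 0.001], [0.277, 0.961, -0.0], [-0.001, 0.0, -1.0]]
ft_force: [-3.7, 0.6, 10.3]
grip_width: 0.0125
gripper_force: 60.8
```

```bash
python3 - <<'E'
from h import *
F=[]
for i in range(8):
    d=grab('side'); s=telemetry.observe(); F.append([*s['ft_force'],s['position'][2]])
print(np.round(F,4)[:,2:].tolist(),np.mean(F,0).round(3),np.round(s['wrist_torque'],3))
P=cloud(d); p=np.array(s['position']); L=(P[...,:2]-p[:2])@rz(np.radians(-16.1))[:2,:2]
m=(abs(L[...,0])<.058)&(abs(L[...,1])<.028)&(abs(L[...,0])>.03)
for sg in(-1,1):
    k=m&(L[...,0]*sg>0); e=k&(abs(L[...,0])>.05)
    print(sg,'flange z',np.median(P[k&(P[...,2]<.07)&(abs(L[...,0])<.043)][:,2]),'clip x',np.median(L[...,0][e&(P[...,2]>.07)]))
cv2.imwrite('pics/s5.png',cv2.resize(d['image'][140:240,170:295],(750,600),interpolation=2)[:,:,::-1])
E
```

```text
[[10.5556, 0.0957], [9.0503, 0.0957], [9.9557, 0.0957], [9.8026, 0.0957], [10.3273, 0.0957], [10.0061, 0.0957], [9.6402, 0.0957], [9.9492, 0.0957]] [-3.215  0.603  9.911  0.096] [-0.001  0.534  0.017]
-1 flange z 0.06616668385819963 clip x -0.05272198180548461
1 flange z 0.06611486684625034 clip x 0.05222597568201631
```

View pics/s5.png

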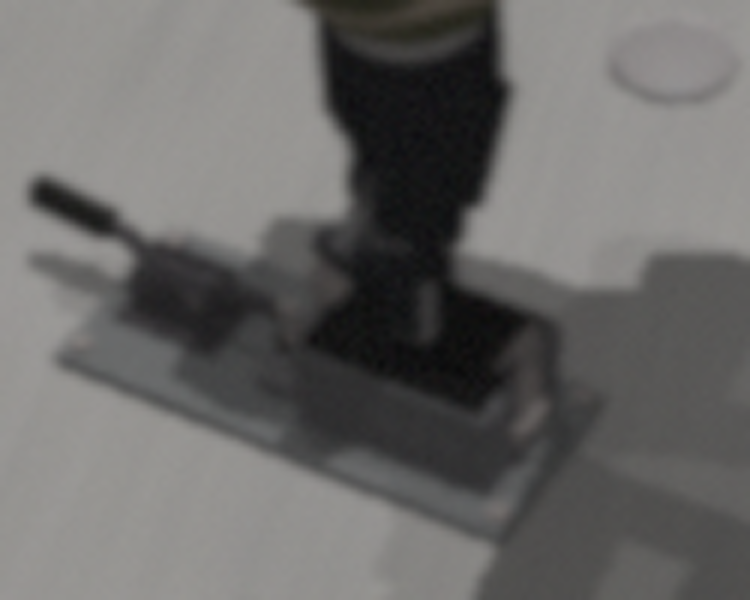

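The flange sits flat on the gasket, and both clips are closed over its ends. The TCP is at the predicted home height, pressing steadily with 9.9 N. I hand in.

```bash
python3 -c "
from rig import env; print(env.close_job())"
```

```text
the job is handed in; nothing more can be done
None
```

The black cover is fully home on the gasket with both clips closed over its edge, and I handed the job in at about 12 s with the arm still gripping the rib and pressing down with about 10 N.

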